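# Snap the push-type grease gun onto the due nipple and hold its stroke

## Task

Take the push-type grease gun out of its stand by its red handle and press its coupler squarely, in line with the tilted nipple, onto the brass grease nipple of the bearing housing that has the yellow disc in front of it, until the coupler snaps on; then push on until the gun's spring is compressed by more than half of its stroke. Finish while still gripping the gun and holding it pushed in like that, in line with the nipple. Keep the gun off the nipple with the green disc (already greased), do not ram it, and leave the jar, the paint tin and the sanding block where they stand.

Things in the scene. Friction and masses are not known exactly. Their poses are not given: they have to be found in the camera images.
- gun: Loose push-type grease gun, 0.35 kg, hanging coupler-down in its stand. Origin on its axis at the coupler's rim (spring relaxed), z along the axis to the handle. From the rim up: dark coupler 36 mm across at the mouth, bare spring, barrel 30 mm, black flange 52 mm across at 100 to 106 mm, red square handle 28 x 28 mm, flats square to x and y, at 106 to 160 mm. Grip with 60 N or more.
- gun_grip (a point): Centre of the red square handle, on the gun's axis, 135 mm from the coupler's rim and 117 mm from the seat (spring relaxed); axes as the gun's.
- coupler_seat (a point): Point on the gun's axis, 18 mm in from the coupler's rim, where the nipple's ball centre sits once snapped home; moves with the coupler; z toward the handle. The mouth narrows from 25 to 17 mm bore, so it finds the 14 mm ball if within about 4 mm. Four sprung jaws meet the ball about 13 mm before home and snap behind it at about 4 to 8 N, drawing it home.
- gun_coupler (a joint): How far the coupler is pushed back into the gun's barrel against its spring, m: 0 relaxed, 0.012 the end of the stroke. The spring starts to yield at 11 N and takes 0.7 N more per mm (about 16 N at 7 mm, 19.5 N at 12 mm). The coupler snaps on before the spring yields.
- gun_stand: Fixed plywood stand, 110 x 120 mm foot, top plate 90 x 100 mm with its upper face at height 120 mm and a 40 mm hole from above in which the gun hangs by its black flange; lift the gun straight up by 110 mm to clear it. Origin: centre of the underside, z up.
- bearing_housing: Fixed grey cast bearing housing with a foot 150 x 170 mm, a lying cylinder along y (top at 80 mm) and a steel shaft end at each side (198 mm over the ends along y). Origin on the table under the cylinder's axis, midway; its front (-x side) has the two discs on the foot.
- nipple_a: Brass nipple a (fixed) on the housing's +y end, 28 degrees off vertical, leaning to the front and a little inward: in the housing's frame its axis points along (-0.424, -0.200, 0.883) and its ball is at (-13, 39, 106) mm; origin at the centre of its ball head, z along the nipple's axis pointing out of it: the coupler comes on along -z.
- nipple_b: Brass nipple b (fixed) on the housing's -y end, 20 degrees off vertical, leaning to the front and inward: in the housing's frame its axis points along (-0.274, 0.205, 0.940) and its ball is at (-8, -39, 108) mm; origin and z as for nipple a.
- nipple_a_ball (a point): Centre of nipple a's ball head, 14 mm across, on a neck 8 mm across; the hexagon starts 19 mm below it along the axis. z along the nipple's axis, outward.
- nipple_b_ball (a point): Centre of nipple b's ball head; sizes and axes as for nipple a.
- tag_yellow: Fixed yellow plastic disc, 26 mm across and 4 mm thick, on the housing's foot in front of one of the nipples, about 60 mm from that nipple's ball in plan and 110 mm from the other's: that nipple is due for grease. Origin: centre of its underside.
- tag_green: Fixed green plastic disc, as the yellow one, in front of the other nipple, which is already greased. Origin: centre of its underside.
- spirit_jar_mid (a point): Clear jar with a red lid, 62 mm across, 86 mm high, bystander; centre, half-way up.
- enamel_2_mid (a point): Blue paint tin, 70 mm across, 72 mm high, bystander; centre, half-way up.
- sanding_block_mid (a point): Brown sanding block, 64 x 112 x 27 mm, bystander; centre, half-way up.

How it is judged:
On the way, in this order (a step that is already met when the one before it is completed fails the run):
1. the gun is lifted clear out of its stand in the gripper (z of gun in the frame of gun_stand above 0.11 m and contact force between the fingers and gun above 3 N), for 0.1 s.
2. the coupler is snapped home on the nipple with the yellow disc (((horizontal distance between tag_yellow and nipple_a_ball below 0.075 m and distance between coupler_seat and nipple_a_ball below 0.004 m) or (horizontal distance between tag_yellow and nipple_b_ball below 0.075 m and distance between coupler_seat and nipple_b_ball below 0.004 m))), for 0.1 s.
At the end, for the whole second after the job is handed in: For the last second: coupler on the yellow-disc nipple (ball centre within 4 mm of the seat), in line within 0.12 rad (7 degrees), pressing with over 8 N, spring in by over 6 of its 12 mm, gun still gripped (((horizontal distance between tag_yellow and nipple_a_ball below 0.075 m and distance between coupler_seat and nipple_a_ball below 0.004 m and angle between the z axis of coupler_seat and the z axis of nipple_a_ball, either way round below 0.12 rad and contact force between gun and nipple_a above 8 N) or (horizontal distance between tag_yellow and nipple_b_ball below 0.075 m and distance between coupler_seat and nipple_b_ball below 0.004 m and angle between the z axis of coupler_seat and the z axis of nipple_b_ball, either way round below 0.12 rad and contact force between gun and nipple_b above 8 N)) and value of joint gun_coupler above 0.006 m and contact force between the fingers and gun above 5 N); the arm keeps its last pose, push and grip.
It fails at once if the gun presses on the nipple with the green disc ((horizontal distance between tag_green and nipple_a_ball below 0.075 m and contact force between gun and nipple_a above 2 N) or (horizontal distance between tag_green and nipple_b_ball below 0.075 m and contact force between gun and nipple_b above 2 N)).
It fails at once if the gun is rammed onto a nipple with more than 60 N (contact force between gun and nipple_a above 60 N or contact force between gun and nipple_b above 60 N).
It fails at once if the jar, the paint tin or the sanding block is shifted by more than 25 mm (distance of any of spirit_jar_mid, enamel_2_mid, sanding_block_mid from where it was at the start of the episode above 0.025 m).
It also fails if it takes over 38 s, if anything falls off the work surface, if the arm or the gripper's body presses on something with over 40 N, if the wrist force passes 120 N, or if a joint passes its speed limit or range.

## Robot

A 6-joint arm with a two-finger parallel gripper is mounted at the origin on a cart in front of the work surface, level with it; the furniture and walls round the work are solid. World frame = base frame: x ahead of the robot, y to its left, z up, the work surface at z = 0. Lengths are in m, angles in rad, forces in N, time in s.
With the tool pointing down it reaches from about 0.375 to 0.975 m from the base axis. Payload 3.8 kg.
Tool frame: the origin (TCP) lies where the fingers leave the gripper's body, on its centre line; the fingertips stand 73 mm ahead of it and the grasp point (between the pads) lies 54 mm ahead of it (nose_length is the distance from the TCP to the fingertips, in m); z points along the fingers, y is the line along which they close (so a half turn about z gives the same grasp; the last joint's range is limited). The gripper opens to 85 mm and grips with 20 to 120 N. Pads are 22 mm wide; open, the fingers measure 114 mm over their backs; the gripper's body (76 mm by 85 mm) begins 54 mm behind the grasp point. The pads swing forward as they close: fully open they stand 13 mm farther back than shut.
Start: joints at [-1.355, 0.264, 1.604, -0, 1.274, -0.037], TCP at [0.169, -0.654, 0.304] pointing down, gripper open.
Joint ranges: [-2.63, 2.63], [-0.94, 2.18], [0.31, 2.57], [-1.31, 4.45], [0, 2.66], [-2.55, 2.55]. Speed limits (rad/s): [2.57, 2.57, 3.14, 3.14, 3.14, 3.14].

## Interface

Orientations are given as a rotation vector (axis times angle).
In Python, from workcell import read_state, read_camera, calibration, finish_job, look_for, cut_out, tip_of, nose_length gives the robot as it stands.
- The arm moves only by the tool step_arm, never from a script. Its argument "targets" is a list of rows, each a list of 3 entries, a list of its own where there are three numbers: the turn, a rotation vector about the tool's x, y, z in rad, then the shift along the tool's x, y, z in mm, then the finger opening in mm, from 0 to 85.4. In form: [[[ax, ay, az], [x, y, z], grip], ...]. A call has 1 to 5 rows; each row shifts and turns the commanded pose from where the row before left it, along the tool's axes as they then stand; what a row does not reach is not made up. A row lasts 1/12 s, in which the tool goes at most 41.7 mm and 7.16 degrees, less where a joint would pass 70% of its speed; a pose out of reach is approached as far as the arm can. A call with a gripper value outside its range is refused whole. The fingers move at their own pace and stop on an object; "grip_force" is the grip in N (left out, the last holds). Time passes only in rows, so rows that do not move let the fingers close. It gives the time, the measured TCP pose, the force, the opening and the grip force at its end, in the units of the state.
- read_state(): the state, without advancing time (a new reading comes with each control period).
- read_camera(name): name is "side" or "top" or "wrist"; returns the picture (420x560x3 uint8, red, green, blue); there is no depth.
- calibration(name): a dict with "camera_matrix" (3x3 intrinsics, pixels), "R" (3x3) and "t" (3): a world point X has camera coordinates R X + t. Camera axes: x right, y down, z forward; pixel columns grow to the right and rows downward; lengths in m; the calibration is good to about 2 mm. A picture is of the moment at which its call begins: read the wrist's pose just before it. calibration takes no time and is no camera call; for the wrist camera it gives the pose at the moment of the call.
- finish_job(): hands the job in; it is judged then, once.
Trained networks look in the newest picture that a camera, given by its name, has taken for a name from the list of things; names that differ only in an ending like _2 or _b are one class to them, and where a whole thing is asked for, a point or a joint stands for the part that bears it (a point fixed in the world has none). Each returns a list of dicts, best first, with "score" (0 to 1); they miss things now and then, are a little off and sometimes report something else, mostly with a low value. They report only what shows in the picture. A call takes as long as a camera call.
- look_for(camera, query): "extent" ([left, top, right, bottom] in pixels, round what is visible of it).
- cut_out(camera, query): "region" (420x560 bool, what is visible of it) and "extent" ([left, top, right, bottom] in pixels, round what is visible of it).
- tip_of(camera, query): "at" ([row, column] in pixels: a listed point, or the origin of a listed thing).
The state is a dict: "time": time; "q": joint angles; "joint_vel": joint speeds; "joint_torque": joint torques, N m; "tool_pos": TCP position; "tcp_rot": TCP orientation; "wrist_force": force on the tool from outside, world axes, zero at the start; "torque": the same for the moment, N m; "width": opening from 0.0 (shut) to 1.0 (fully open); "grip_force": force on a finger pad.
Only numpy, scipy, OpenCV 4.12 (cv2) and the standard library are available. Lean on these libraries where they do the work, as an engineer would, in place of code of your own. Each camera call takes 0.05 s, during which the arm holds its last target. There are 200 camera calls.

## Working session

There is one attempt and no reset: what is moved stays moved. The work goes in short steps, Python scripts to look and compute and a tool call to move; the robot and the scene stay as the last step left them, time stands still between calls to the robot, and variables do not carry over. Pictures are saved under pics/ and viewed, at most 10 in all, crops included, and the job is handed in when it is done.

Besides the shell and the picture viewer there is one more tool, called after "Emit:" by a JSON object that holds its "method" and its "body". step_arm: Moves the arm, as the interface text tells. Its arguments: {"type":"object","properties":{"targets":{"type":"array","items":{"type":"array"}},"grip_force":{"type":"number"}},"required":["targets"]}

```bash
mkdir -p pics; cat > h.py <<'E'
import numpy as np, cv2
from scipy.spatial.transform import Rotation as Ro
from workcell import *
def save(cam,name):
    im=read_camera(cam); cv2.imwrite('pics/'+name+'.png',im[:,:,::-1]); return im
def ray(cam,rc):
    c=calibration(cam);K,R,t=[np.array(c[k]) for k in('camera_matrix','R','t')]
    d=R.T@np.linalg.solve(K,[rc[1],rc[0],1.]);return -R.T@t,d/np.linalg.norm(d)
def atz(cam,rc,z):
    o,d=ray(cam,rc);return o+d*(z-o[2])/d[2]
def tri(rs):
    A=sum(np.eye(3)-np.outer(d,d) for o,d in rs);b=sum((np.eye(3)-np.outer(d,d))@o for o,d in rs)
    p=np.linalg.solve(A,b);return p,[np.linalg.norm(np.cross(p-o,d)) for o,d in rs]
def proj(cam,X):
    c=calibration(cam);K,R,t=[np.array(c[k]) for k in('camera_matrix','R','t')]
    p=K@(R@np.array(X)+t);return p[1]/p[2],p[0]/p[2]
E
python3 - <<'E'
from h import *
np.set_printoptions(precision=3,suppress=True)
for c in('top','side'):
    save(c,c+'0')
    for n in('gun_grip','gun_stand','bearing_housing','nipple_a_ball','tag_yellow','tag_green','spirit_jar_mid','enamel_2_mid','sanding_block_mid','gun'):
        print(c,n,[(np.round(d['at'],1),round(d['score'],2)) for d in tip_of(c,n)[:3]])
s=read_state();print(s)
E
```

```text
top gun_grip [(array([212.6, 374.2]), 0.54)]
top gun_stand [(array([214.4, 367.8]), 0.95)]
top bearing_housing [(array([224.5, 169. ]), 0.69), (array([211.3, 373.4]), 0.19)]
top nipple_a_ball [(array([226.8, 148.6]), 0.56)]
top tag_yellow [(array([248.2, 254.4]), 0.5), (array([249.2, 155.6]), 0.39)]
top tag_green [(array([248.8, 189.4]), 0.5)]
top spirit_jar_mid [(array([247.2, 253.5]), 0.75)]
top enamel_2_mid [(array([160. , 337.6]), 0.77)]
top sanding_block_mid [(array([170.4, 171.1]), 0.69)]
top gun [(array([212.1, 366.5]), 0.47)]
side gun_grip [(array([166.6, 310.9]), 0.78)]
side gun_stand [(array([208.2, 311.6]), 0.57)]
side bearing_housing [(array([355.8, 238.3]), 0.6)]
side nipple_a_ball [(array([339.3, 236. ]), 0.48)]
side tag_yellow [(array([379.9, 257.6]), 0.46)]
side tag_green [(array([342.5, 275.2]), 0.47)]
side spirit_jar_mid [(array([274.5, 304.9]), 0.72)]
side enamel_2_mid [(array([206.2, 251.5]), 0.67)]
side sanding_block_mid [(array([324.3, 171.4]), 0.95), (array([198.1, 307.4]), 0.42)]
side gun [(array([203. , 309.6]), 0.6), (array([310.2, 243.9]), 0.49)]
{'time': 1.1, 'q': array([-1.355,  0.264,  1.604, -0.   ,  1.274, -0.037]), 'joint_vel': array([ 0.   , -0.   , -0.001, -0.001, -0.   ,  0.001]), 'joint_torque': array([ -0.002, -51.509, -36.773,  -0.   ,   0.001,  -0.   ]), 'tool_pos': array([ 0.169, -0.654,  0.304]), 'tcp_rot': array([ 3.117,  0.396, -0.   ]), 'wrist_force': array([ 0.901,  0.26 , -0.222]), 'torque': array([ 0.017, -0.027,  0.013]), 'grip_force': 0.0, 'width': 0.9981032735676075}
```

View pics/top0.png

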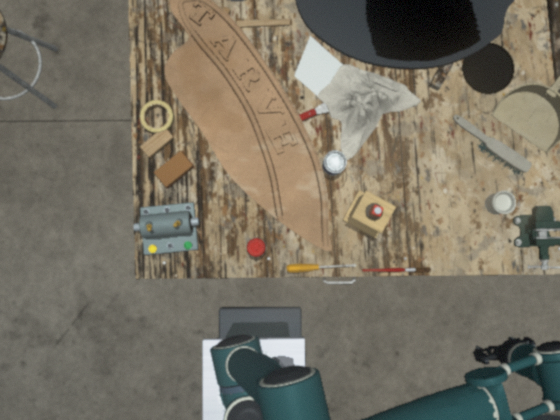

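View pics/side0.png

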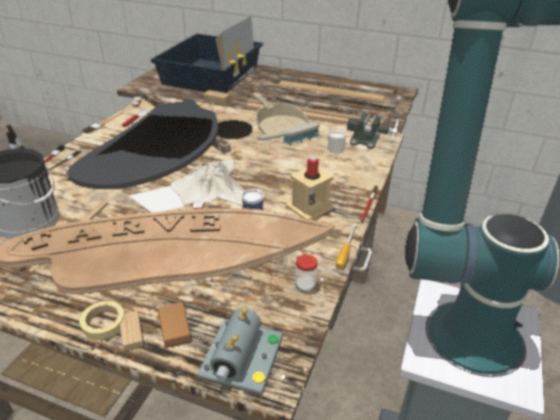

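```bash
python3 - <<'E'
from h import *
np.set_printoptions(precision=3,suppress=True)
for n,a,b in [('grip',(212.6,374.2),(166.6,310.9)),('jar',(247.2,253.5),(274.5,304.9)),('tin',(160,337.6),(206.2,251.5)),('block',(170.4,171.1),(324.3,171.4)),('yel',(249.2,155.6),(379.9,257.6)),('green',(248.8,189.4),(342.5,275.2)),('nipA?',(226.8,148.6),(339.3,236)),('hous',(224.5,169),(355.8,238.3)),('stand',(214.4,367.8),(208.2,311.6))]:
    print(n,*tri([ray('top',a),ray('side',b)]))
for c in('top','side','wrist'):
    k=calibration(c);print(c,k['camera_matrix'][0],-np.array(k['R']).T@k['t'],np.array(k['R'])[2])
print(nose_length() if callable(nose_length) else nose_length)
E
```

```text
grip [ 0.535 -0.356  0.155] [np.float64(0.005557285590282622), np.float64(0.005557285590282643)]
jar [ 0.435 -0.004  0.045] [np.float64(0.001098208163078455), np.float64(0.001098208163078379)]
tin [ 0.705 -0.271  0.016] [np.float64(4.07571445397746e-05), np.float64(4.075714453997111e-05)]
block [0.681 0.255 0.019] [np.float64(0.00399434421869789), np.float64(0.0039943442186978)]
yel [ 0.435  0.307 -0.002] [np.float64(0.003870081296511579), np.float64(0.003870081296511658)]
green [0.435 0.2   0.003] [np.float64(0.004005125849130474), np.float64(0.0040051258491303815)]
nipA? [0.495 0.301 0.102] [np.float64(0.00400561530010983), np.float64(0.004005615300109745)]
hous [ 0.507  0.263 -0.004] [np.float64(0.0013243908135662948), np.float64(0.0013243908135662954)]
stand [ 0.533 -0.367 -0.008] [np.float64(0.0005246398062971062), np.float64(0.0005246398062972872)]
top [535.227   0.    281.159] [ 0.445 -0.073  1.69 ] [ 0.058 -0.01  -0.998]
side [497.469   0.    275.208] [0.173 0.92  0.94 ] [ 0.284 -0.751 -0.596]
wrist [323.113   0.    280.02 ] [ 0.244 -0.635  0.373] [-0.295 -0.078 -0.952]
0.0726
```

The yellow disc (152,249 top view) is at the housing's +y (left) end, so nipple a is the target. The green disc (188,246) belongs to b. The stand with the red handle is at about (375,212), turned. Next I move above the gun for a close look.

Emit:
{"method": "step_arm", "body": {"targets": [[[0,0,0],[36,-16,-2],85],[[0,0,0],[36,-16,-2],85],[[0,0,0],[36,-16,-2],85],[[0,0,0],[36,-16,-2],85],[[0,0,0],[36,-16,-2],85]], "grip_force": 80}}

```text
time: 1.52
tool_pos: [0.3241, -0.5299, 0.3141]
tcp_rot: [3.116, 0.395, 0.0]
wrist_force: [0.5, -0.1, 0.2]
width: 0.994
grip_force: 0.0
```

Emit:
{"method": "step_arm", "body": {"targets": [[[0,0,0],[36,-16,-2],85],[[0,0,0],[36,-16,-2],85],[[0,0,0],[36,-16,-2],85],[[0,0,0],[36,-16,-2],85],[[0,0,0],[36,-16,-2],85]]}}

```text
time: 1.93
tool_pos: [0.4787, -0.4071, 0.3243]
tcp_rot: [3.116, 0.396, 0.001]
wrist_force: [0.8, -0.9, -0.7]
width: 0.997
grip_force: 0.0
```

Emit:
{"method": "step_arm", "body": {"targets": [[[0,0,0],[36,-16,-2],85],[[0,0,0],[36,-16,-2],85],[[0,0,0],[0,0,0],85]]}}

```text
time: 2.18
tool_pos: [0.5441, -0.3549, 0.3285]
tcp_rot: [-3.114, -0.405, -0.007]
wrist_force: [-0.6, -0.5, 0.1]
width: 0.997
grip_force: 0.0
```

```bash
python3 - <<'E'
from h import *
np.set_printoptions(precision=3,suppress=True)
s=read_state();print(s['tool_pos'],s['tcp_rot'],s['time'])
save('wrist','w1')
for n in('gun_grip','gun_stand','gun'):
    for d in tip_of('wrist',n)[:2]:print(n,np.round(d['at'],1),d['score'],atz('wrist',d['at'],.155))
for d in cut_out('wrist','gun')[:1]:print(d['extent'],d['score'])
print(np.array(calibration('wrist')['R']))
E
```

```text
[ 0.544 -0.355  0.328] [-3.114 -0.405 -0.007] 2.1833
gun_grip [227.  286.4] 0.95 [ 0.534 -0.366  0.155]
gun_stand [188.  282.8] 0.9 [ 0.563 -0.356  0.155]
gun_stand [227.1 285.5] 0.39 [ 0.533 -0.366  0.155]
gun [188.4 283.9] 0.69 [ 0.562 -0.358  0.155]
[258.0, 190.1, 314.4, 258.9] 0.77
[[ 0.25  -0.968  0.001]
 [-0.922 -0.238  0.305]
 [-0.295 -0.078 -0.952]]
```

View pics/w1.png

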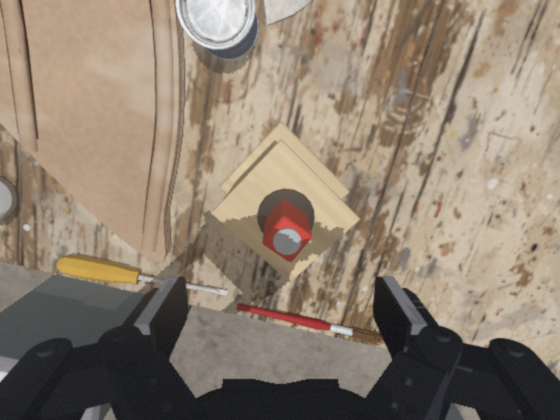

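The handle sits at about (287,228) with its pale top button at (287,241). The stand plate is turned by about 40° in the image. I'll zoom in for the handle's yaw.

```bash
python3 - <<'E'
from h import *
im=cv2.imread('pics/w1.png')[190:270,250:325];cv2.imwrite('pics/w1c.png',cv2.resize(im,None,fx=7,fy=7,interpolation=cv2.INTER_CUBIC))
E
```

```text
(no output)
```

View pics/w1c.png

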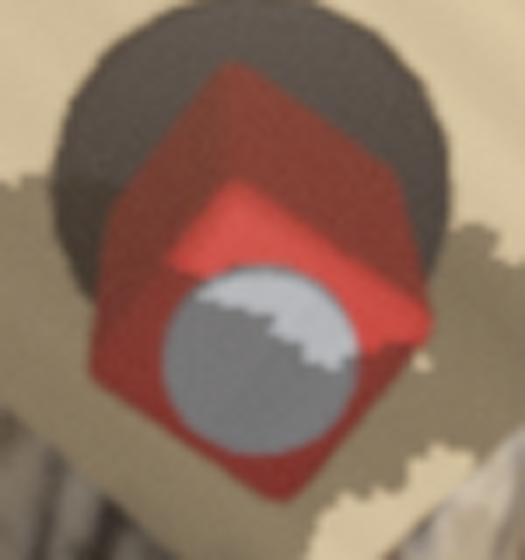

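The top face's corners in the crop are (232,180), (435,330), (280,500) and (90,375), which is enough to get the yaw and centre.

```bash
python3 - <<'E'
from h import *
np.set_printoptions(precision=4,suppress=True)
P=np.array([atz('wrist',(190+v/7,250+u/7),.18)[:2] for u,v in[(232,180),(435,330),(280,500),(90,375)]])
print(P,P.mean(0),[np.linalg.norm(P[i]-P[i-1]) for i in range(4)])
e=[P[i]-P[i-1] for i in range(4)]
ang=[np.degrees(np.arctan2(v[1],v[0]))%90 for v in e];print(ang)
print('flange centre',[atz('wrist',(190+190/7,250+250/7),.126)])
s=read_state();R=Ro.from_rotvec(s['tcp_rot']).as_matrix();print(R,np.degrees(np.arctan2(R[1,1],R[0,1])))
E
```

```text
[[ 0.5479 -0.361 ]
 [ 0.5374 -0.3853]
 [ 0.5149 -0.3749]
 [ 0.5237 -0.3521]] [ 0.531  -0.3683] [np.float64(0.025728419857476235), np.float64(0.02645779905595358), np.float64(0.024838717450942006), np.float64(0.024380965880236652)]
[np.float64(69.81766458849208), np.float64(66.76322535477588), np.float64(65.09938909322989), np.float64(68.79318417134638)]
flange centre [array([ 0.5308, -0.3684,  0.126 ])]
[[ 0.9685  0.2491 -0.0008]
 [ 0.2491 -0.9685 -0.0001]
 [-0.0008 -0.0001 -1.    ]] -75.57540064457991
```

Emit:
{"method": "step_arm", "body": {"targets": [[[0,0,0],[-15,9,0],85],[[0,0,0.107],[0,0,5],85],[[0,0,0.107],[0,0,5],85],[[0,0,0.107],[0,0,5],85],[[0,0,0.107],[0,0,5],85]]}}

```text
time: 2.85
tool_pos: [0.5251, -0.3737, 0.3077]
tcp_rot: [3.128, -0.288, -0.0]
wrist_force: [-0.4, 0.3, 1.1]
width: 0.998
grip_force: 0.0
```

Emit:
{"method": "step_arm", "body": {"targets": [[[0,0,0.107],[0,0,5],85],[[0,0,0.107],[0,0,5],85],[[0,0,0],[0,0,0],85]]}}

```text
time: 3.1
tool_pos: [0.5248, -0.3731, 0.2965]
tcp_rot: [-3.08, 0.615, 0.004]
wrist_force: [-0.9, 0.7, -0.1]
width: 0.996
grip_force: 0.0
```

```bash
python3 - <<'E'
from h import *
np.set_printoptions(precision=4,suppress=True)
s=read_state();print(s['tool_pos'],s['tcp_rot'],s['time'])
R=Ro.from_rotvec(s['tcp_rot']).as_matrix();print(np.degrees(np.arctan2(R[1,1],R[0,1])))
im=save('wrist','w2')
d=tip_of('wrist','gun_grip')[0];p=atz('wrist',d['at'],.155);print(d,p)
print('err in tool mm',R.T@(p-s['tool_pos'])*1000)
u,v=np.array(d['at'])[::-1];u=int(u);v=int(v)
cv2.imwrite('pics/w2c.png',cv2.resize(im[v-50:v+60,u-50:u+50,::-1],None,fx=5,fy=5,interpolation=cv2.INTER_CUBIC));print(u-50,v-50)
E
```

```text
[ 0.5248 -0.3731  0.2965] [-3.0799  0.6155  0.0036] 3.1
-112.60292292786194
{'at': [221.3, 256.2], 'score': 0.7} [ 0.5383 -0.3613  0.155 ]
err in tool mm [  8.2241 -15.9729 141.4743]
206 171
```

View pics/w2c.png

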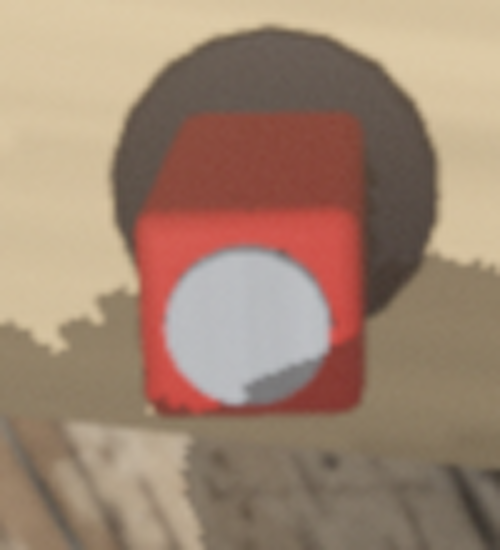

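```bash
python3 - <<'E'
from h import *
np.set_printoptions(precision=4,suppress=True)
s=read_state();R=Ro.from_rotvec(s['tcp_rot']).as_matrix()
for (u,v),z in (((251,311),.18),((248,325),.183),((275,180),.126)):
    p=atz('wrist',(171+v/5,206+u/5),z);print(p,R.T@(p-s['tool_pos'])*1000)
w=[atz('wrist',(171+v/5,206+u/5),.18) for u,v in((140,311),(363,311),(251,210),(251,412))];print(np.linalg.norm(w[1]-w[0]),np.linalg.norm(w[3]-w[2]))
E
```

```text
[ 0.5382 -0.3632  0.18  ] [  7.9973 -13.9005 117.6639]
[ 0.5376 -0.3628  0.183 ] [  7.3005 -14.0742 114.6644]
[ 0.5395 -0.3637  0.126 ] [  9.4424 -13.8722 171.6628]
0.027546019387115754 0.026639489640810955
```

```bash
cat >> h.py <<'E'
def redtop(z=.18):
    s=read_state();R=Ro.from_rotvec(s['tcp_rot']).as_matrix()
    c=calibration('wrist');im=save('wrist','w_%d'%(s['time']*100))
    hs=cv2.cvtColor(im,cv2.COLOR_RGB2HSV);g=(hs[...,1]<60)&(hs[...,2]>90)
    return s,R,im
E
python3 - <<'E'
from h import *
np.set_printoptions(precision=4,suppress=True)
s=read_state();im=save('wrist','w3');s2=read_state();R=Ro.from_rotvec(s2['tcp_rot']).as_matrix()
print(s['time'],s['tool_pos'],s2['tool_pos'])
# shift of the picture relative to w2 (moving arm?)
a=cv2.imread('pics/w2.png',0)[120:330,160:400].astype(np.float32);b=cv2.imread('pics/w3.png',0)[120:330,160:400].astype(np.float32)
print(cv2.phaseCorrelate(a,b))
E
```

```text
3.2 [ 0.5256 -0.3731  0.2977] [ 0.526  -0.373   0.2981]
((-0.04520198969720468, 0.546177836634115), 0.9686645104561323)
```

Emit:
{"method": "step_arm", "body": {"targets": [[[0,0,0],[8,-14,0],85],[[0,0,0],[0,0,10],85],[[0,0,0],[0,0,20],85],[[0,0,0],[0,0,25],85],[[0,0,0],[0,0,20],85]]}}

```text
time: 3.67
tool_pos: [0.5397, -0.3616, 0.2214]
tcp_rot: [3.083, -0.605, 0.0]
wrist_force: [0.4, 0.2, -0.6]
width: 0.996
grip_force: 0.0
```

Emit:
{"method": "step_arm", "body": {"targets": [[[0,0,0],[0,0,12],85],[[0,0,0],[0,0,0],85],[[0,0,0],[0,0,0],85]]}}

```text
time: 3.92
tool_pos: [0.5394, -0.3617, 0.2101]
tcp_rot: [-3.082, 0.606, 0.002]
wrist_force: [0.3, -1.0, 0.9]
width: 0.991
grip_force: 0.0
```

```bash
python3 - <<'E'
from h import *
np.set_printoptions(precision=4,suppress=True)
im=save('wrist','w4');s=read_state();R=Ro.from_rotvec(s['tcp_rot']).as_matrix();print(s['tool_pos'],s['tcp_rot'],s['wrist_force'])
print(proj('wrist',s['tool_pos']+R@[0,0,.029]),tip_of('wrist','gun_grip'))
E
```

```text
[ 0.5401 -0.3623  0.2115] [ 3.0821 -0.6065  0.0014] [ 0.0697 -1.1316  0.8812]
(np.float64(339.4035967801982), np.float64(278.07428162447445)) [{'at': [301.9, 281.2], 'score': 0.93}]
```

View pics/w4.png

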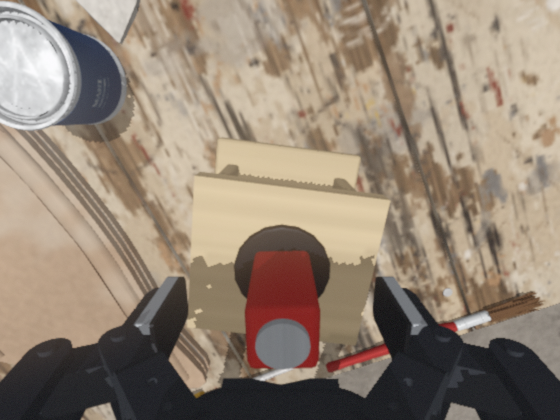

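Handle is between the fingers, square to them, button at (282,344) against an expected (278,339), so about 1.5 mm off. I'll correct that and close.

Emit:
{"method": "step_arm", "body": {"targets": [[[0,0,0],[-1.5,1,0],60],[[0,0,0],[0,0,0],10],[[0,0,0],[0,0,0],10],[[0,0,0],[0,0,0],10],[[0,0,0],[0,0,0],10]], "grip_force": 100}}

```text
time: 4.43
tool_pos: [0.538, -0.3625, 0.2117]
tcp_rot: [3.082, -0.608, 0.002]
wrist_force: [1.1, -1.0, -1.3]
width: 0.31
grip_force: 98.3
```

Emit:
{"method": "step_arm", "body": {"targets": [[[0,0,0],[0,0,0],10],[[0,0,0],[0,0,0],10],[[0,0,0],[0,0,0],10],[[0,0,0],[0,0,0],10]]}}

```text
time: 4.77
tool_pos: [0.5382, -0.3626, 0.2117]
tcp_rot: [3.082, -0.607, 0.002]
wrist_force: [-0.2, 2.6, 5.0]
width: 0.319
grip_force: 99.4
```

Emit:
{"method": "step_arm", "body": {"targets": [[[0,0,0],[0,0,-8],10],[[0,0,0],[0,0,-22],10],[[0,0,0],[0,0,-35],10],[[0,0,0],[0,0,-35],10],[[0,0,0],[0,0,-35],10]]}}

```text
time: 5.18
tool_pos: [0.5369, -0.3621, 0.3452]
tcp_rot: [-3.081, 0.607, 0.006]
wrist_force: [1.6, -0.8, -3.6]
width: 0.313
grip_force: 99.2
```

Emit:
{"method": "step_arm", "body": {"targets": [[[0,0,0],[0,0,-25],10],[[0,0,0],[0,0,-10],10],[[0,0,0],[0,0,0],10]]}}

```text
time: 5.43
tool_pos: [0.5384, -0.3631, 0.3839]
tcp_rot: [3.08, -0.607, 0.007]
wrist_force: [0.7, -0.7, -4.7]
width: 0.317
grip_force: 99.4
```

```bash
cat >> h.py <<'E'
def plan(target,Rt,n,s=None):
    """n equal rows (turn rad, shift mm, shift before/after turn averaged)"""
    s=s or read_state();R=Ro.from_rotvec(s['tcp_rot']);p=np.array(s['tool_pos'])
    w=(R.inv()*Rt).as_rotvec()/n;st=(np.array(target)-p)/n;out=[]
    for i in range(n):
        out.append((np.round(w,3).tolist(),np.round(R.inv().apply(st)*1000,1).tolist()));R=R*Ro.from_rotvec(w)
    return out
E
python3 - <<'E'
from h import *
s=read_state();print(s['tool_pos'],s['tcp_rot'],s['time'],s['q'],s['wrist_force'])
R0=Ro.from_rotvec(s['tcp_rot']);Rt=Ro.from_rotvec([0,0,.87])*R0
for r in plan([.41,.21,.39],Rt,15):print(r)
E
```

```text
[ 0.53838286 -0.36313644  0.38393426] [ 3.08000791 -0.60722018  0.00699557] 5.4333 [-6.31674486e-01  1.76090374e-01  1.56413376e+00 -1.92433139e-04
  1.39636091e+00  1.32846001e+00] [ 0.67928897 -0.70872871 -4.66866363]
([0.0, 0.0, -0.058], [-22.4, -32.1, -0.6])
([0.0, 0.0, -0.058], [-20.5, -33.3, -0.5])
([0.0, 0.0, -0.058], [-18.6, -34.5, -0.5])
([0.0, 0.0, -0.058], [-16.5, -35.5, -0.5])
([0.0, 0.0, -0.058], [-14.4, -36.4, -0.5])
([0.0, 0.0, -0.058], [-12.3, -37.2, -0.5])
([0.0, 0.0, -0.058], [-10.1, -37.8, -0.5])
([0.0, 0.0, -0.058], [-7.9, -38.3, -0.5])
([0.0, 0.0, -0.058], [-5.7, -38.7, -0.5])
([0.0, 0.0, -0.058], [-3.4, -39.0, -0.5])
([0.0, 0.0, -0.058], [-1.2, -39.1, -0.5])
([0.0, 0.0, -0.058], [1.1, -39.1, -0.5])
([0.0, 0.0, -0.058], [3.4, -39.0, -0.4])
([0.0, 0.0, -0.058], [5.6, -38.7, -0.4])
([0.0, 0.0, -0.058], [7.9, -38.4, -0.4])
```

Emit:
{"method": "step_arm", "body": {"targets": [[[0,0,-0.058],[-22,-32,0],10],[[0,0,-0.058],[-20,-33,0],10],[[0,0,-0.058],[-18,-34,0],10],[[0,0,-0.058],[-16,-35,0],10],[[0,0,-0.058],[-14,-36,0],10]]}}

```text
time: 5.85
tool_pos: [0.4949, -0.1721, 0.3767]
tcp_rot: [-3.136, 0.153, 0.01]
wrist_force: [0.3, 0.5, -2.8]
width: 0.316
grip_force: 99.9
```

Emit:
{"method": "step_arm", "body": {"targets": [[[0,0,-0.058],[-12,-37,0],10],[[0,0,-0.058],[-10,-38,0],10],[[0,0,-0.058],[-8,-38,0],10],[[0,0,-0.058],[-6,-38,0],10],[[0,0,-0.058],[-3,-39,0],10]]}}

```text
time: 6.27
tool_pos: [0.4524, 0.0175, 0.3772]
tcp_rot: [-3.126, -0.303, 0.009]
wrist_force: [1.0, -0.2, -2.8]
width: 0.318
grip_force: 99.8
```

Emit:
{"method": "step_arm", "body": {"targets": [[[0,0,-0.058],[-1,-39,0],10],[[0,0,-0.058],[1,-39,0],10],[[0,0,-0.058],[3,-37,0],10],[[0,0,-0.058],[5,-30,0],10],[[0,0,-0.058],[6,-20,0],10]]}}

```text
time: 6.68
tool_pos: [0.418, 0.181, 0.3773]
tcp_rot: [-3.049, -0.756, 0.009]
wrist_force: [0.7, -0.0, -3.0]
width: 0.312
grip_force: 100.1
```

Emit:
{"method": "step_arm", "body": {"targets": [[[0,0,0],[0,0,0],10],[[0,0,0],[0,0,0],10],[[0,0,0],[0,0,0],10]]}}

```text
time: 6.93
tool_pos: [0.4197, 0.1783, 0.3785]
tcp_rot: [3.05, 0.747, -0.007]
wrist_force: [-0.9, 0.1, -2.6]
width: 0.311
grip_force: 100.5
```

```bash
python3 - <<'E'
from h import *
np.set_printoptions(precision=4,suppress=True)
save('wrist','w5');s=read_state();print(s['tool_pos'],s['tcp_rot'],s['time'],s['q'])
for n in('nipple_a_ball','nipple_b_ball','tag_yellow','tag_green','bearing_housing','coupler_seat','gun','gun_grip'):
    print(n,[(np.round(d['at'],1),round(d['score'],2)) for d in tip_of('wrist',n)[:3]])
E
```

```text
[0.42  0.178 0.379] [ 3.0507  0.7459 -0.005 ] 6.9833 [ 0.3466 -0.1984  1.9437 -0.0007  1.3997  1.4379]
nipple_a_ball [(array([ 67.3, 203.4]), 0.92)]
nipple_b_ball [(array([ 93.6, 276.3]), 0.96), (array([229.9, 413.4]), 0.69)]
tag_yellow [(array([116.9, 191.7]), 0.68), (array([ 61.8, 204.4]), 0.47)]
tag_green [(array([148.6, 272.4]), 0.52)]
bearing_housing [(array([ 80.8, 252.7]), 0.82)]
coupler_seat [(array([ 93.3, 277.1]), 0.68), (array([217.5, 280.7]), 0.65)]
gun [(array([209.9, 279.7]), 0.62)]
gun_grip [(array([299.6, 278.9]), 0.63)]
```

View pics/w5.png

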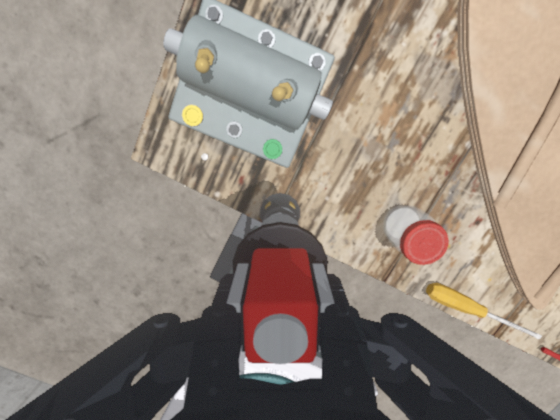

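The view shows nipple a's ball at (203,67) with the yellow disc at (192,117), and b's ball at (276,94) with the green disc at (272,149). The gun hangs straight, coupler at about (281,205). Now I fit the housing pose.

```bash
cat >> h.py <<'E'
from scipy.optimize import least_squares
A=np.array([-.013,.039,.106]);B=np.array([-.008,-.039,.108]);NA=np.array([-.424,-.2,.883]);NA/=np.linalg.norm(NA)
def hp(h,P):
    c,s=np.cos(h[2]),np.sin(h[2]);return np.array([h[0]+c*P[0]-s*P[1],h[1]+s*P[0]+c*P[1],P[2]])
def fit(obs,x0=(.507,.263,.0)):
    """obs: list of (cam calibration dict, body point, (row,col), sigma)"""
    def f(h):
        r=[]
        for c,P,rc,sg in obs:
            p=np.array(c['camera_matrix'])@(np.array(c['R'])@hp(h,P)+c['t']);r+=[(p[1]/p[2]-rc[0])/sg,(p[0]/p[2]-rc[1])/sg]
        return r
    q=least_squares(f,x0);return q.x,np.round(np.reshape(q.fun,(-1,2)),2)
E
python3 - <<'E'
from h import *
np.set_printoptions(precision=4,suppress=True)
w=calibration('wrist');O=np.zeros(3)
obs=[(w,A,(67.3,203.4),1),(w,B,(93.6,276.3),1),(w,O,(80.8,252.7),3)]
h,r=fit(obs);print(h,r.tolist())
for n,rc in(('y',(116.9,191.7)),('g',(148.6,272.4))):
    p=atz('wrist',rc,.016);c,s=np.cos(h[2]),np.sin(h[2]);print(n,p,np.array([[c,s],[-s,c]])@(p[:2]-h[:2]))
save('top','t2');t=calibration('top')
for n in('nipple_a_ball','nipple_b_ball','tag_yellow','tag_green'):
    print(n,[(np.round(d['at'],1),round(d['score'],2)) for d in tip_of('top',n)[:3]])
print('a proj',proj('top',hp(h,A)),proj('top',hp(h,B)),proj('side',hp(h,A)),proj('side',hp(h,B)))
s=read_state();R=Ro.from_rotvec(s['tcp_rot']).as_matrix()
for d in(.171,.174):print('seat proj',proj('wrist',s['tool_pos']+R@[0,0,d]),'rim',proj('wrist',s['tool_pos']+R@[0,0,d+.018]))
print('ball a',hp(h,A),'n',hp([0,0,h[2]],NA))
E
```

```text
[0.5098 0.2636 0.0927] [[-0.37, -1.58], [0.51, 1.61], [-0.07, -0.02]]
y [0.4341 0.3122 0.016 ] [-0.0708  0.0554]
g [0.4464 0.2021 0.016 ] [-0.0688 -0.0554]
nipple_a_ball [(array([228.4, 148.9]), 0.58)]
nipple_b_ball [(array([226.2, 175. ]), 0.45)]
tag_yellow []
tag_green [(array([248. , 254.4]), 0.58), (array([254. , 173.4]), 0.15)]
a proj (np.float64(228.58341462103266), np.float64(148.88070744437454)) (np.float64(224.12461965160617), np.float64(174.9504595382966)) (np.float64(338.1360096297369), np.float64(234.81096976307848)) (np.float64(310.6132349711049), np.float64(244.5087892659631))
seat proj (np.float64(217.923675020552), np.float64(278.95814657332926)) rim (np.float64(211.29868147047924), np.float64(278.9973027454417))
seat proj (np.float64(216.75778211908144), np.float64(278.96503743333835)) rim (np.float64(210.27550122363073), np.float64(279.0033501206647))
ball a [0.4932 0.3012 0.106 ] n [-0.4038 -0.2385  0.8832]
```

```bash
cat >> h.py <<'E'
def align(R,n):
    "turn R (Rotation) by least so that its z = -n"
    z=R.as_matrix()[:,2];v=np.cross(z,-n);a=np.arctan2(np.linalg.norm(v),z@-n)
    return Ro.from_rotvec(v/np.linalg.norm(v)*a)*R
E
python3 - <<'E'
from h import *
np.set_printoptions(precision=4,suppress=True)
b=np.array([.4932,.3012,.106]);n=np.array([-.4038,-.2385,.8832])
s=read_state();R=Ro.from_rotvec(s['tcp_rot']);Rt=align(R,n);print(Rt.as_matrix())
T=b+.237*n-.035*Rt.as_matrix()[:,1];print(T)
for r in plan(T,Rt,10):print(r)
E
```

```text
[[ 0.7862  0.4677  0.4038]
 [ 0.4031 -0.8835  0.2385]
 [ 0.4683 -0.0247 -0.8832]]
[0.3811 0.2756 0.3162]
([0.003, 0.049, 0.0], [1.0, -10.4, 6.5])
([0.003, 0.049, 0.0], [0.7, -10.4, 6.5])
([0.003, 0.049, 0.0], [0.3, -10.4, 6.6])
([0.003, 0.049, 0.0], [0.0, -10.3, 6.6])
([0.003, 0.049, 0.0], [-0.3, -10.3, 6.7])
([0.003, 0.049, 0.0], [-0.6, -10.3, 6.7])
([0.003, 0.049, 0.0], [-1.0, -10.3, 6.6])
([0.003, 0.049, 0.0], [-1.3, -10.3, 6.6])
([0.003, 0.049, 0.0], [-1.6, -10.3, 6.6])
([0.003, 0.049, 0.0], [-1.9, -10.2, 6.5])
```

Emit:
{"method": "step_arm", "body": {"targets": [[[0.003,0.049,0],[1,-10,6.5],10],[[0.003,0.049,0],[0.7,-10,6.5],10],[[0.003,0.049,0],[0.3,-10,6.5],10],[[0.003,0.049,0],[0,-10,6.5],10],[[0.003,0.049,0],[-0.3,-10,6.5],10]]}}

```text
time: 8.05
tool_pos: [0.4012, 0.226, 0.3487]
tcp_rot: [-2.959, -0.725, -0.362]
wrist_force: [0.2, -0.5, -2.8]
width: 0.317
grip_force: 100.4
```

Emit:
{"method": "step_arm", "body": {"targets": [[[0.003,0.049,0],[-0.6,-10,6.5],10],[[0.003,0.049,0],[-1,-10,6.5],10],[[0.003,0.049,0],[-1.3,-10,6.5],10],[[0.003,0.049,0],[-1.6,-10,6.5],10],[[0.003,0.049,0],[-1.9,-10,6.5],10]]}}

```text
time: 8.47
tool_pos: [0.3817, 0.273, 0.3167]
tcp_rot: [-2.83, -0.694, -0.699]
wrist_force: [0.5, -0.0, -3.3]
width: 0.314
grip_force: 100.4
```

Emit:
{"method": "step_arm", "body": {"targets": [[[0,0,0],[0,0,0],10],[[0,0,0],[0,0,0],10],[[0,0,0],[0,0,0],10]]}}

```text
time: 8.72
tool_pos: [0.3824, 0.2727, 0.3176]
tcp_rot: [-2.832, -0.695, -0.696]
wrist_force: [0.6, -0.4, -2.3]
width: 0.314
grip_force: 100.3
```

```bash
python3 - <<'E'
from h import *
np.set_printoptions(precision=4,suppress=True)
im=save('wrist','w6');s=read_state();R=Ro.from_rotvec(s['tcp_rot']).as_matrix();print(s['tool_pos'],R,s['time'],s['q'])
for n in('nipple_a_ball','nipple_b_ball','tag_yellow','tag_green','bearing_housing','coupler_seat','gun','gun_grip'):
    print(n,[(np.round(d['at'],1),round(d['score'],2)) for d in tip_of('wrist',n)[:3]])
b=np.array([.4932,.3012,.106]);print('exp ball',proj('wrist',b),'seat',proj('wrist',s['tool_pos']+R@[0,0,.174]),'rim',proj('wrist',s['tool_pos']+R@[0,0,.192]))
E
```

```text
[0.3829 0.2728 0.318 ] [[ 0.7856  0.4685  0.4042]
 [ 0.4016 -0.883   0.243 ]
 [ 0.4707 -0.0286 -0.8818]] 8.7667 [ 0.5754 -0.4072  2.2644 -0.0226  0.7937  1.6773]
nipple_a_ball [(array([201.4, 315.1]), 0.94)]
nipple_b_ball [(array([222.4, 386.7]), 0.8)]
tag_yellow []
tag_green [(array([290.2, 363. ]), 0.86), (array([202.1, 313.9]), 0.41)]
bearing_housing [(array([221. , 334.7]), 0.68)]
coupler_seat [(array([221.4, 281.2]), 0.94), (array([217.5, 337.5]), 0.44)]
gun [(array([212.8, 280.7]), 0.6), (array([222.4, 389.7]), 0.17)]
gun_grip [(array([298.1, 279.8]), 0.85)]
exp ball (np.float64(197.65747716894617), np.float64(312.5965752744679)) seat (np.float64(215.76406823420655), np.float64(279.20620043919695)) rim (np.float64(209.32435380293393), np.float64(279.24496061915545))
```

View pics/w6.png

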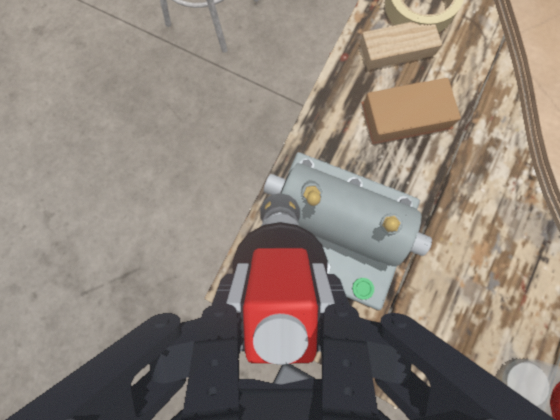

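Clean view: coupler at about (281,208), nipple a's ball beside it at about (314,199), b's at (391,223), green disc at (363,289). I'll zoom in to refine.

```bash
python3 - <<'E'
from h import *
np.set_printoptions(precision=4,suppress=True)
im=cv2.imread('pics/w6.png')
cv2.imwrite('pics/w6c.png',cv2.resize(im[170:240,250:350],None,fx=8,fy=8,interpolation=cv2.INTER_CUBIC))
w=calibration('wrist')
obs=[(w,A,(201.4,315.1),1),(w,B,(222.4,386.7),1.5)]
print(fit(obs))
p=cut_out('wrist','nipple_a');print([(d['extent'],d['score']) for d in p])
E
```

```text
(array([0.5081, 0.2625, 0.1197]), array([[-0.7 , -2.32],
       [ 0.87,  3.36]]))
[([378.9, 213.8, 401.2, 235.8], 0.85), ([301.0, 180.0, 321.5, 206.1], 0.71)]
```

View pics/w6c.png

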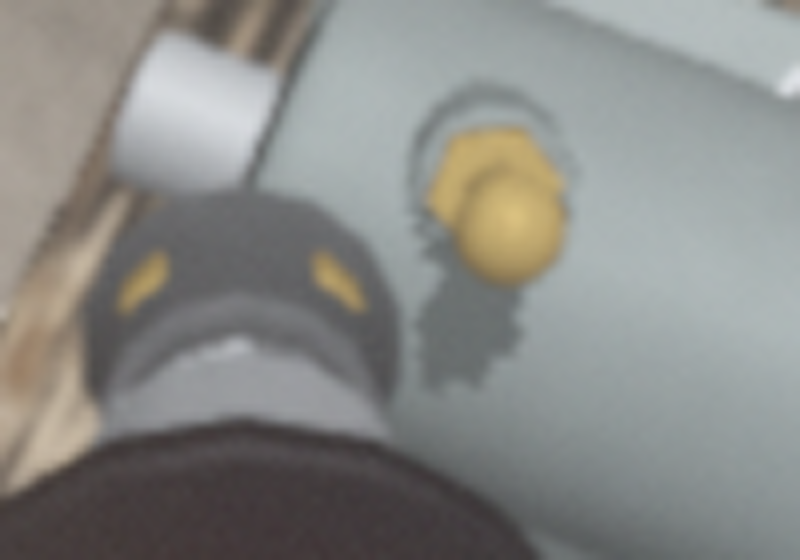

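```bash
python3 - <<'E'
from h import *
np.set_printoptions(precision=4,suppress=True)
a=cv2.imread('pics/w6.png');b=cv2.imread('pics/w5.png');d=cv2.imread('pics/w4.png')
def m(y0,y1,x0,x1,f=4):
    t=cv2.resize(a[y0:y1,x0:x1],None,fx=f,fy=f,interpolation=cv2.INTER_CUBIC)
    S=cv2.resize(b[y0-10:y1+10,x0-10:x1+10],None,fx=f,fy=f,interpolation=cv2.INTER_CUBIC)
    r=cv2.matchTemplate(S,t,cv2.TM_CCOEFF_NORMED);_,v,_,l=cv2.minMaxLoc(r);print((y0,x0),'w5-w6 shift (col,row)',np.array(l)/f-10,round(v,3))
m(196,215,264,298);m(200,222,262,300);m(225,250,240,325);m(250,360,245,320)
w=calibration('wrist');s=read_state();R=Ro.from_rotvec(s['tcp_rot']).as_matrix()
dep=lambda X:(np.array(w['R'])@X+w['t'])[2]
tc=[s['tool_pos']+R@[0,0,z] for z in(.174,.192)];print('depth seat,rim',[dep(x) for x in tc],'ball',dep(np.array([.4932,.3012,.106])))
for im,n in((a,'w6'),(b,'w5')):
    g=cv2.cvtColor(im,cv2.COLOR_BGR2GRAY).astype(int)
    print(n,'col280 rows186-204',g[186:204,276:285].mean(1).round().astype(int),'row 206 cols', g[206,256:264],g[206,296:306])
E
```

```text
(196, 264) w5-w6 shift (col,row) [0.   0.25] 0.714
(200, 262) w5-w6 shift (col,row) [-0.5  0. ] 0.809
(225, 240) w5-w6 shift (col,row) [-3.5   0.25] 0.679
(250, 245) w5-w6 shift (col,row) [ 0.   -0.25] 0.971
depth seat,rim [np.float64(0.2557109270501873), np.float64(0.2728529122545575)] ball 0.31684958374296723
w6 col280 rows186-204 [188 181 174 168 162 156 149 135 114 108 108 106 105 104 103 102 100 100] row 206 cols [154 162 165 156 128 102  94  91] [ 97  99 112 137 152 155 154 147 130 114]
w5 col280 rows186-204 [148 148 147 143 137 132 125 111 101  97  95  94  91  90  88  87  86  85] row 206 cols [115 116 114 111  98  83  77  76] [ 98  99 101 100 118 143 155 155 154 156]
```

Emit:
{"method": "step_arm", "body": {"targets": [[[0,0,0],[-0.7,16.8,0],10],[[0,0,0],[-0.7,16.8,0],10],[[0,0,0],[0,0,0],10],[[0,0,0],[0,0,0],10],[[0,0,0],[0,0,0],10]]}}

```text
time: 9.63
tool_pos: [0.3969, 0.2427, 0.3155]
tcp_rot: [-2.831, -0.693, -0.697]
wrist_force: [0.1, 0.1, -2.6]
width: 0.316
grip_force: 100.8
```

```bash
python3 - <<'E'
from h import *
np.set_printoptions(precision=4,suppress=True)
im=save('wrist','w7');s=read_state();R=Ro.from_rotvec(s['tcp_rot']).as_matrix();w=calibration('wrist')
b=np.array([.4932,.3012,.106]);print('ball in tool',R.T@(b-s['tool_pos']),s['wrist_force'])
for c in('wrist','side'):
    if c=='side':save('side','s7')
    print(c,'exp ball',proj(c,b),'exp seat',proj(c,s['tool_pos']+R@[0,0,.174]))
    for n in('nipple_a_ball','coupler_seat','gun','tag_yellow'):print(n,[(np.round(d['at'],1),round(d['score'],2)) for d in tip_of(c,n)[:3]])
im=cv2.imread('pics/w7.png')[150:260,220:350];sd=cv2.imread('pics/s7.png')[230:400,150:330]
cv2.imwrite('pics/mix.png',np.hstack([cv2.resize(x,(400,400),interpolation=cv2.INTER_CUBIC) for x in(im,sd)]))
E
```

```text
ball in tool [ 0.0005 -0.0002  0.2379] [ 0.2079  0.3957 -2.8448]
wrist exp ball (np.float64(196.1664658508511), np.float64(279.01211661992744)) exp seat (np.float64(216.4297185074874), np.float64(279.11218302242605))
nipple_a_ball [(array([199.6, 279.1]), 0.68), (array([218.2, 311.3]), 0.42)]
coupler_seat [(array([216.5, 281.6]), 0.71), (array([193.6, 279.6]), 0.45)]
gun [(array([212.9, 280.6]), 0.74), (array([215.9, 280.5]), 0.39)]
tag_yellow []
side exp ball (np.float64(338.14418501584976), np.float64(234.80984436172244)) exp seat (np.float64(318.28030016852887), np.float64(248.73102581954294))
nipple_a_ball [(array([320.5, 171.1]), 0.75), (array([337.2, 234.9]), 0.62), (array([335.6, 234.7]), 0.24)]
coupler_seat [(array([321.3, 248.3]), 0.51)]
gun [(array([323.2, 246. ]), 0.79)]
tag_yellow [(array([378.4, 260.4]), 0.62)]
```

View pics/mix.png

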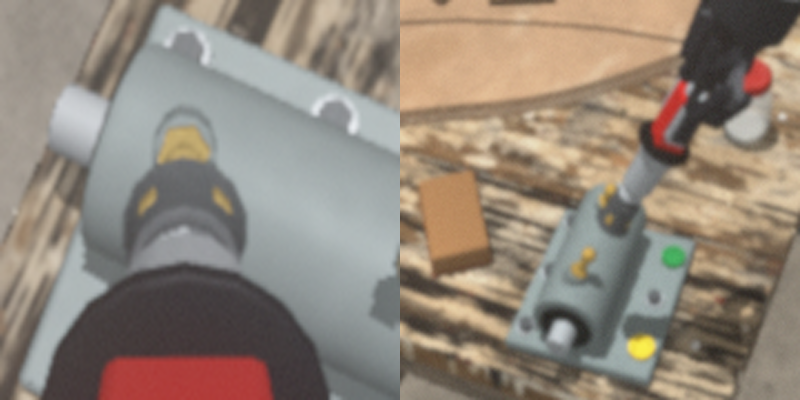

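Left crop: nipple a's hexagon sits centred right behind the coupler. Right crop (side view): the gun's axis runs at nipple a's ball. I'll advance along the axis.

Emit:
{"method": "step_arm", "body": {"targets": [[[0,0,0],[0,0,10],10],[[0,0,0],[0,0,12],10],[[0,0,0],[0,0,12],10],[[0,0,0],[0,0,8],10],[[0,0,0],[0,0,0],10]]}}

```text
time: 10.55
tool_pos: [0.4134, 0.2525, 0.2756]
tcp_rot: [-2.834, -0.694, -0.691]
wrist_force: [0.0, -0.2, -3.2]
width: 0.312
grip_force: 100.9
```

Emit:
{"method": "step_arm", "body": {"targets": [[[0,0,0],[0,0,2],10],[[0,0,0],[0,0,2],10],[[0,0,0],[0,0,2],10],[[0,0,0],[0,0,2],10],[[0,0,0],[0,0,0],10]]}}

```text
time: 10.97
tool_pos: [0.4176, 0.2551, 0.2721]
tcp_rot: [-2.83, -0.693, -0.7]
wrist_force: [-0.2, 0.0, -2.2]
width: 0.314
grip_force: 101.0
```

```bash
cat > chk.py <<'E'
from h import *
np.set_printoptions(precision=4,suppress=True)
s=read_state();R=Ro.from_rotvec(s['tcp_rot']).as_matrix();b=np.array([.4932,.3012,.106])
f=np.mean([read_state()['wrist_force'] for _ in range(1)],0)
print('ball in tool',R.T@(b-s['tool_pos']),'F tool',R.T@(np.array(f)-[.2,.1,-2.8]),'torque',R.T@np.array(s['torque']),R[:,2],s['time'])
E
python3 chk.py
```

```text
ball in tool [-0.0006 -0.0005  0.1882] F tool [-0.0391 -0.1276 -0.7453] torque [ 0.1409 -0.3572 -0.033 ] [ 0.4052  0.2441 -0.881 ] 10.9667
```

Emit:
{"method": "step_arm", "body": {"targets": [[[0,0,0],[0,0,2],10],[[0,0,0],[0,0,2],10],[[0,0,0],[0,0,0],10]]}}

```text
time: 11.22
tool_pos: [0.4194, 0.256, 0.269]
tcp_rot: [-2.83, -0.694, -0.701]
wrist_force: [-1.3, -0.3, 1.9]
width: 0.315
grip_force: 101.6
```

Emit:
{"method": "step_arm", "body": {"targets": [[[0,0,0],[0,0,2],10],[[0,0,0],[0,0,2],10],[[0,0,0],[0,0,0],10]]}}

```text
time: 11.47
tool_pos: [0.4205, 0.2567, 0.2636]
tcp_rot: [-2.831, -0.694, -0.697]
wrist_force: [3.2, 3.4, -4.1]
width: 0.313
grip_force: 100.6
```

Emit:
{"method": "step_arm", "body": {"targets": [[[0,0,0],[0,0,2],10],[[0,0,0],[0,0,2],10],[[0,0,0],[0,0,0],10]]}}

```text
time: 11.72
tool_pos: [0.4222, 0.2577, 0.2599]
tcp_rot: [-2.831, -0.694, -0.697]
wrist_force: [4.7, 3.1, -6.8]
width: 0.315
grip_force: 100.2
```

```bash
python3 chk.py
```

```text
ball in tool [ 0.0008 -0.0007  0.175 ] F tool [ 2.8949 -0.3795  6.0426] torque [0.0778 0.6207 0.032 ] [ 0.4039  0.2431 -0.8819] 11.7167
```

Resistance rose to about 4 N and then flipped to a pull, so the coupler snapped on. I'll push on slowly and watch the force.

Emit:
{"method": "step_arm", "body": {"targets": [[[0,0,0],[0.5,0,2],10],[[0,0,0],[0,0,2],10],[[0,0,0],[0,0,1],10],[[0,0,0],[0,0,0],10]]}}

```text
time: 12.05
tool_pos: [0.4246, 0.2592, 0.2577]
tcp_rot: [-2.831, -0.694, -0.697]
wrist_force: [-5.9, -2.4, 8.4]
width: 0.319
grip_force: 102.2
```

```bash
python3 chk.py
```

```text
ball in tool [-0.0006 -0.0005  0.1717] F tool [ -0.5248  -0.9791 -12.9948] torque [ 0.1689 -0.6606 -0.0165] [ 0.404   0.2434 -0.8818] 12.05
```

Emit:
{"method": "step_arm", "body": {"targets": [[[0,0,0],[0,0,1.5],10],[[0,0,0],[0,0,1.5],10],[[0,0,0],[0,0,1],10],[[0,0,0],[0,0,0],10],[[0,0,0],[0,0,0],10]]}}

```text
time: 12.47
tool_pos: [0.4262, 0.2603, 0.2548]
tcp_rot: [-2.83, -0.694, -0.698]
wrist_force: [-7.2, -4.3, 11.2]
width: 0.316
grip_force: 102.5
```

```bash
python3 chk.py
```

```text
ball in tool [-0.0011 -0.0004  0.1683] F tool [ -0.9719  -0.0137 -16.3737] torque [ 0.2709 -0.7219  0.0261] [ 0.4045  0.2438 -0.8815] 12.4667
```

Emit:
{"method": "step_arm", "body": {"targets": [[[0,0,0],[0,0,1.5],10],[[0,0,0],[0,0,1],10],[[0,0,0],[0,0,0],10],[[0,0,0],[0,0,0],10]]}}

```text
time: 12.8
tool_pos: [0.4272, 0.2609, 0.2528]
tcp_rot: [-2.83, -0.694, -0.698]
wrist_force: [-8.1, -4.0, 11.7]
width: 0.312
grip_force: 102.6
```

```bash
python3 chk.py; python3 - <<'E'
from h import *
F=[]
for _ in range(8):
    read_camera('side');s=read_state();R=Ro.from_rotvec(s['tcp_rot']).as_matrix();F.append(np.r_[R.T@(np.array(s['wrist_force'])-[.2,.1,-2.8]),1000*s['tool_pos'][2]])
print(np.mean(F,0),np.std(F,0))
E
```

```text
ball in tool [-0.0012 -0.0004  0.1659] F tool [ -1.344   -0.7018 -17.1898] torque [ 0.2341 -0.9158  0.0165] [ 0.4044  0.2438 -0.8815] 12.8
[ -1.45496547  -0.68212696 -16.8978652  252.81092601] [0.56125741 0.23672643 0.63067346 0.01576938]
```

Emit:
{"method": "step_arm", "body": {"targets": [[[0,0,0],[-0.3,0,1],10],[[0,0,0],[0,0,0],10],[[0,0,0],[0,0,0],10],[[0,0,0],[0,0,0],10]]}}

```text
time: 13.53
tool_pos: [0.4275, 0.2611, 0.252]
tcp_rot: [-2.83, -0.694, -0.699]
wrist_force: [-9.1, -4.0, 12.1]
width: 0.317
grip_force: 102.6
```

```bash
python3 - <<'E'
from h import *
F=[]
for _ in range(6):
    read_camera('side');s=read_state();R=Ro.from_rotvec(s['tcp_rot']).as_matrix();F.append(R.T@(np.array(s['wrist_force'])-[.2,.1,-2.8]))
print(np.mean(F,0))
save('side','s9')
for n in('coupler_seat','gun_grip'):print(n,[(d['at'],d['score']) for d in tip_of('side',n)[:2]])
print('ball',proj('side',[.4932,.3012,.106]),'grip',proj('side',s['tool_pos']+R@[0,0,.0567]),s['width'],s['grip_force'])
E
```

```text
[ -1.55048554  -0.7799548  -17.56427676]
coupler_seat [([339.3, 233.6], 0.7)]
gun_grip [([301.6, 257.4], 0.92), ([337.7, 235.3], 0.48)]
ball (np.float64(338.14418501584976), np.float64(234.80984436172244)) grip (np.float64(303.52079232411415), np.float64(258.0695704509843)) 0.3125296162724159 102.63452053070068
```

The seat coincides with the ball in the side view, and 17.6 N means the spring is about 9 mm in. Handing in.

```bash
python3 -c "from workcell import finish_job;print(finish_job())"
```

```text
the job is handed in; nothing more can be done
None
```

I handed the job in with the coupler on nipple a (yellow disc), in line by the measured tool pose and still gripped at about 100 N. The push was about 17.5 N, which puts the spring roughly 9 mm into its 12 mm stroke; the verdict was not shown.

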